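# Clamp the small wheel on the balancing stand with the quick wing nut

## Robot

A 7-joint arm with a two-finger parallel gripper is mounted at the origin on the work surface. World frame = base frame: x ahead of the robot, y to its left, z up, the work surface at z = 0. Lengths are in m, angles in rad, forces in N, time in s.
With the tool pointing down it reaches from about 0.425 to 0.925 m from the base axis. Payload 6.8 kg.
Tool frame: the origin (TCP) lies at the very end of the fingers, on their centre line; the grasp point (between the pads) lies 19 mm behind it; z points along the fingers, x is the direction in which the jaws open and shut, and the axes are right-handed (so a half turn about z gives the same grasp; the last joint's range is limited). The gripper opens to 85 mm and grips with 20 to 120 N. Pads are 22 mm wide; open, the fingers measure 114 mm over their backs; the gripper's body (76 mm by 85 mm) begins 54 mm behind the grasp point. The pads swing forward as they close: fully open they stand 13 mm farther back than shut.
Start: joints at [1.021, 0.477, 0.022, 1.555, -0.011, 1.109, -0.083], TCP at [0.289, -0.61, 0.206] pointing down, gripper open.
Joint ranges: [-2.96, 2.96], [-0.34, 2.1], [-1.41, 1.46], [0.24, 2.44], [-1.37, 4.51], [0.17, 1.92], [-2.96, 2.96]. Speed limits (rad/s): [2.39, 2.39, 3.14, 3.14, 3.14, 3.14, 3.14].

## Interface

Orientations are given as a unit quaternion [w, x, y, z].
In Python, from station import get_obs, read_camera, calibration, hand_in, recognise, outline_of, place_of gives the robot as it stands.
- The arm moves only by the tool move_arm, never from a script. Its argument "steps" is a list of rows, each an object with "fingers": the finger opening in mm, from 0 to 85.4; "translation": the shift along the world's x, y, z in mm, a list of three; "turn": the turn about the world's z in rad. In form: [{"fingers": fingers, "translation": [dx, dy, dz], "turn": turn}, ...]. A call has 1 to 10 rows; each row shifts and turns the commanded pose from where the row before left it; what a row does not reach is not made up. A row lasts 1/8 s, in which the tool goes at most 62.5 mm and 10.7 degrees, less where a joint would pass 70% of its speed; a pose out of reach is approached as far as the arm can. A call with a gripper value outside its range is refused whole. The fingers move at their own pace and stop on an object; "newtons" is the grip in N (left out, the last holds). Time passes only in rows, so rows that do not move let the fingers close. It gives the time, the measured TCP pose, the force and the opening at its end, in the units of the state.
- get_obs(): the state, without advancing time (a new reading comes with each control period).
- read_camera(name): name is "scene" or "top" or "wrist"; returns the picture (400x640x3 uint8, blue, green, red); there is no depth.
- calibration(name): a dict with "camera_matrix" (3x3 intrinsics, pixels), "rvec" (rotation vector, rad) and "tvec" (3), from world to camera coordinates, as OpenCV has them. Camera axes: x right, y down, z forward; pixel columns grow to the right and rows downward; lengths in m; the calibration is good to about 2 mm. The wrist camera is an equidistant fisheye: a pixel r from the principal point sees the ray r / f radians off the axis. A picture is of the moment at which its call begins: read the wrist's pose just before it. calibration takes no time and is no camera call; for the wrist camera it gives the pose at the moment of the call.
- hand_in(): hands the job in, once; it reports no verdict.
Trained networks look in the newest picture that a camera, given by its name, has taken for a name from the list of things; names that differ only in an ending like _2 or _b are one class to them, and where a whole thing is asked for, a point or a joint stands for the part that bears it (a point fixed in the world has none). Each returns a list of dicts, best first, with "conf" (0 to 1); they miss things now and then, are a little off and sometimes report something else, mostly with a low value. They report only what shows in the picture. A call takes as long as a camera call.
- recognise(camera, name): "xy" ([column, row] in pixels, amid what is visible of it).
- outline_of(camera, name): "mask" (400x640 bool, what is visible of it) and "xy" ([column, row] in pixels, amid what is visible of it).
- place_of(camera, name): "xy" ([column, row] in pixels: a listed point, or the origin of a listed thing).
The state is a dict: "t": time; "q": joint angles; "joint_vel": joint speeds; "joint_torque": joint torques, N m; "eef_pos": TCP position; "tool_rot": TCP orientation; "contact_force": force on the tool from outside, world axes, zero at the start; "torque": the same for the moment, N m; "gripper_width": opening from 0.0 (shut) to 1.0 (fully open).
Only numpy, scipy, OpenCV 4.12 (cv2) and the standard library are available. Lean on these libraries where they do the work, as an engineer would, in place of code of your own. Each camera call takes 0.05 s, during which the arm holds its last target.

## Task

Clamp the wheel on the balancing stand: set the orange wing nut squarely down on the stud with its wings in line with the two white marks, so that it rests on the thread crests. Keeping only light pressure on it, turn it backward (anticlockwise seen from above) just until it drops into the thread start, then turn it forward (clockwise) until it comes to its stop and the brass pressure cup is held down. Never force the nut, leave the other things on the bench alone, and let go.

Things in the scene. Friction and masses are not known exactly. Their poses are not given: they have to be found in the camera images.
- nut_mid (a point): Loose quick wing nut, 0.2 kg: orange round cup-shaped body, 58 mm across, 37 mm high, open below, with a black wing bar on top (62 mm long along the nut's x, 12 mm thick along its y, from 37 to 69 mm above the nut's lower edge). Starts upright on the bench, wing up. This point: its centre, 34.5 mm above the lower edge; z is its axis, up. Half a turn leaves it the same.
- nut: The same wing nut, origin at the centre of its lower edge. Inside are two opposite lugs, 7 mm wide and high with bevelled edges, their undersides 6 mm above the lower edge, straight below the two ends of the wing bar. Turned or pressed against the stand with over 50 N it is forced; a light grip helps.
- nut_wing (a point): A point at one end of the nut's wing bar, 31 mm from the nut's axis along its x and 18.5 mm above its centre point.
- stand: Balancing stand, fixed to the bench, with a small wheel (black tyre, 190 mm across, top 72 mm above the bench), an upright stud and a sprung cup. Origin under its centre, on the stud's axis at bench height; z up. Its y axis runs through the two white marks on the tyre.
- mark (a point): One of the two white marks (10 x 30 mm) on top of the tyre, 77 mm from the stud's axis; the other lies opposite, beyond the stud.
- stud_top (a point): Centre of the stud's tip, 124.5 mm above the bench, axes as the stand's. The steel stud is 32 mm thick with a chamfered tip of 24 mm. Its fast thread has two equal starts, half a turn apart.
- crest (a point): Point on the stud's axis at the height of the flat thread crests (44 mm across), 6 mm below the tip. The nut's lugs come down on them when its wings are in line with the marks (within 10 degrees): its lower edge is then 6 mm below this point. Turned forward here, the nut jams on stop teeth that stand 6 mm high on the crests.
- drop_level (a point): Point on the stud's axis where the nut's lower edge arrives when it drops, on the cup, 12.5 mm below its height on the crests. The thread start is at an unknown angle: some 15 to 110 degrees backward (anticlockwise) from the marks. After the drop the nut can turn back only some 15 degrees more before its lugs meet the stop teeth.
- cup (a joint): Brass pressure cup round the stud, a disc 66 mm across on a spring: travel downward in m, 0 when free (top 100 mm above the bench), 9 mm at most; 3.5 N start it, each mm takes 0.7 N more. Turned forward after the drop, the nut goes free for 20 to 40 degrees, is drawn down about 5 mm in the next 80, then runs level 15 to a hard stop: 115 to 135 degrees in all.
- spray: Bystander: spray can, 60 mm across, 190 mm high, standing.
- wrench: Bystander: wrench, 200 mm long, lying.
- mallet: Bystander: hammer, 260 mm long, lying.
- socket: Bystander: steel socket, 28 mm across, 38 mm high, standing.
- bearing: Bystander: bearing ring, 52 mm across, 15 mm high, lying flat.
- grease: Bystander: jar with yellow lid, 70 mm across, 70 mm high.

How it is judged:
On the way, in this order (a step that is already met when the one before it is completed fails the run):
1. the nut sits squarely on the thread crests, its wings in line with the white marks (within about 14 degrees) (horizontal distance between nut_mid and stud_top below 0.005 m and z of nut_mid in the frame of stud_top between 0.019 and 0.025 m and angle between nut_mid's own z axis and vertical below 0.15 rad and angle between the x axis of nut_mid and the y axis of stud_top, either way round below 0.25 rad), for 0.2 s.
2. turned backward, the nut has dropped into the thread start (at least 9 mm lower) (horizontal distance between nut_mid and stud_top below 0.005 m and z of nut_mid in the frame of stud_top below 0.0135 m and angle between nut_mid's own z axis and vertical below 0.15 rad), for 0.1 s.
At the end, for the whole second after the job is handed in: The wing nut is run on the stud to its stop, level (within 6 degrees) and centred (within 5 mm), at rest and released, and by itself holds the pressure cup at least 3.8 mm down (value of joint cup above 0.0038 m and horizontal distance between nut_mid and stud_top below 0.005 m and z of nut_mid in the frame of stud_top below 0.0075 m and angle between nut_mid's own z axis and vertical below 0.1 rad and linear speed of nut below 0.02 m/s); the robot touches nothing.
It fails at once if the nut was forced: more than 50 N between the nut and the stand (stud and cup included) (contact force between nut and stand above 50 N).
It fails at once if the nut was turned forward by more than about 20 degrees while still up on the crests (horizontal distance between nut_mid and stud_top below 0.005 m and z of nut_mid in the frame of stud_top between 0.019 and 0.0245 m and ((x of nut_wing in the frame of stud_top above 0.0115 m and y of nut_wing in the frame of stud_top above 0.0115 m) or (x of nut_wing in the frame of stud_top below -0.0115 m and y of nut_wing in the frame of stud_top below -0.0115 m))).
It fails at once if a bystander was knocked away (more than 40 mm) (distance of any of spray, wrench, mallet, socket, bearing, grease from where it was at the start of the episode above 0.04 m).
It also fails if it takes over 72 s, if anything falls off the work surface, if the arm or the gripper's body presses on something with over 40 N, if the wrist force passes 120 N, or if a joint passes its speed limit or range.

## Working session

There is one attempt and no reset: what is moved stays moved. The work goes in short steps, Python scripts to look and compute and a tool call to move; the robot and the scene stay as the last step left them, time stands still between calls to the robot, and variables do not carry over. Pictures are saved under pics/ and viewed, and the job is handed in when it is done.

Besides the shell and the picture viewer there is one more tool, called after ">>>" in YAML: its name, and indented under it one key for each argument. move_arm: Moves the arm, as the interface text tells. Its arguments: {"type":"object","properties":{"steps":{"type":"array"},"newtons":{"type":"number"}},"required":["steps"]}

```bash
mkdir -p pics; ls; python3 - <<'E'
from station import *
import cv2,numpy as np
print(get_obs())
for n in("scene","top"):
    im=read_camera(n);cv2.imwrite(f"pics/{n}0.png",im)
    c=calibration(n);print(n,c)
    for k in("nut_mid","nut_wing","mark","stud_top","crest"):
        print(k,[(np.round(d["xy"],1),round(d["conf"],2)) for d in place_of(n,k)][:4])
print(get_obs()["t"])
E
```

```text
pics
{'t': 0.0, 'q': array([ 1.02091304,  0.47782613,  0.0223519 ,  1.55644666, -0.01148748,
        1.10932584, -0.08309891]), 'joint_vel': array([-0.00080189,  0.00128288,  0.00030372, -0.0003613 , -0.00047686,
        0.00029331, -0.00088003]), 'joint_torque': array([ 8.53783931e-04, -5.96455264e+01,  1.60827219e+00, -2.81197840e+01,
        1.24734384e-02,  9.30140057e-03, -4.09488371e-05]), 'eef_pos': array([ 0.28829328, -0.60962205,  0.2050106 ]), 'tool_rot': array([-4.33950285e-04,  8.44857027e-01, -5.34991329e-01, -8.32468118e-04]), 'contact_force': array([0.32781281, 0.09259112, 0.45657316]), 'torque': array([-0.01106552,  0.02454786, -0.00952386]), 'gripper_width': 0.9980923900623306}
scene {'camera_matrix': array([[467.36664173,   0.        , 308.29332257],
       [  0.        , 467.36664173, 193.02053343],
       [  0.        ,   0.        ,   1.        ]]), 'rvec': array([ 1.14828763,  2.24813924, -1.04669915]), 'tvec': array([ 0.28404984, -0.19516162,  1.62862974])}
nut_mid []
nut_wing [(array([362.6, 233.3]), 0.58)]
mark [(array([274.2, 173.8]), 0.9)]
stud_top [(array([250.3, 153.9]), 0.76)]
crest [(array([248.8, 158.2]), 0.85)]
top {'camera_matrix': array([[440.9869719 ,   0.        , 325.96701897],
       [  0.        , 440.9869719 , 197.364197  ],
       [  0.        ,   0.        ,   1.        ]]), 'rvec': array([ 2.15836861, -2.16563995,  0.13140069]), 'tvec': array([-0.00184166,  0.56459248,  1.35906833])}
nut_mid [(array([390. , 215.1]), 0.68), (array([257.4, 220.2]), 0.63)]
nut_wing [(array([260.1, 211.5]), 0.61)]
mark [(array([363.4, 224.5]), 0.75), (array([444.4, 160.2]), 0.16)]
stud_top [(array([390.2, 213.7]), 0.74), (array([194.1, 254.5]), 0.59)]
crest [(array([389.8, 214.4]), 0.75)]
0.6
```

View pics/scene0.png

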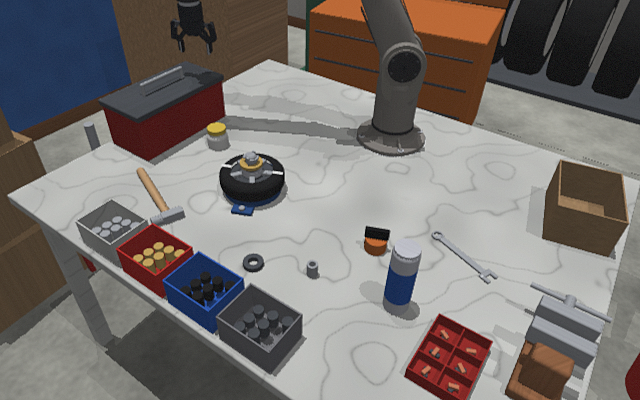

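View pics/top0.png

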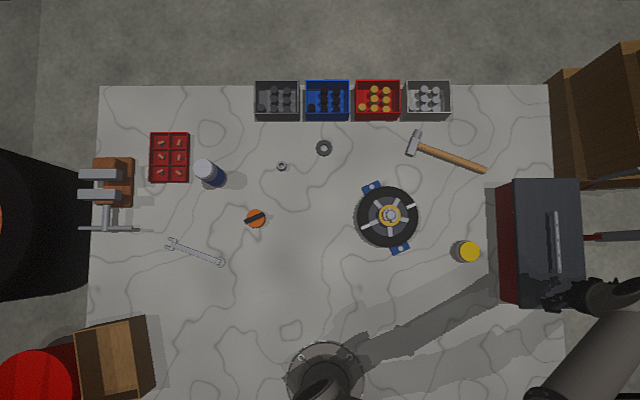

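```bash
python3 - <<'E'
import cv2
a=cv2.imread("pics/top0.png")
cv2.imwrite("pics/top0z.png",cv2.resize(a[160:270,210:440],None,fx=3.4,fy=3.4,interpolation=cv2.INTER_CUBIC))
E
```

```text
(no output)
```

View pics/top0z.png

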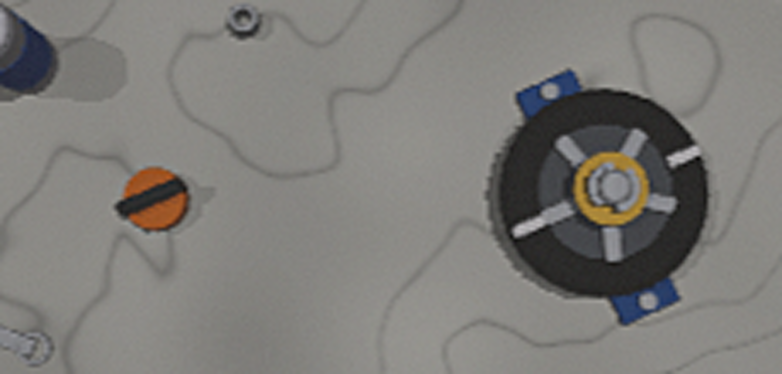

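```bash
cat > h.py <<'E'
import cv2,numpy as np
from station import *
def ray(c,uv):
    K=c["camera_matrix"];R,_=cv2.Rodrigues(np.array(c["rvec"]));t=np.array(c["tvec"]).ravel()
    d=R.T@np.linalg.inv(K)@np.array([uv[0],uv[1],1.]);return -R.T@t,d
def onz(c,uv,z):
    o,d=ray(c,uv);return o+d*(z-o[2])/d[2]
def proj(c,P):
    return cv2.projectPoints(np.array(P,float).reshape(-1,3),c["rvec"],c["tvec"],c["camera_matrix"],None)[0].reshape(-1,2)
E
python3 - <<'E'
from h import *
im=read_camera("top");c=calibration("top");sc=calibration("scene")
hsv=cv2.cvtColor(im,cv2.COLOR_BGR2HSV)
# nut
roi=np.zeros(im.shape[:2],bool);roi[200:240,238:275]=True
dark=roi&(hsv[...,2]<70)
p=np.argwhere(dark)[:,::-1].astype(np.float32)
W=np.array([onz(c,q,0.069)[:2] for q in p]);m=W.mean(0);u,s,v=np.linalg.svd(W-m)
e=(W-m)@v[0];print("wing n",len(p),m,"ang",np.degrees(np.arctan2(v[0][1],v[0][0])),e.min(),e.max())
r=cv2.minAreaRect(p);print(r)
org=roi&(hsv[...,0]<18)&(hsv[...,1]>150)
p2=np.argwhere(dark|org)[:,::-1].astype(np.float32)
W2=np.array([onz(c,q,0.037)[:2] for q in np.argwhere(org)[:,::-1]]);print("orange",W2.mean(0),W2.min(0),W2.max(0))
# marks
ms=[]
for x,y in((366,226),(411,206)):
    roi=np.zeros(im.shape[:2],bool);roi[y-8:y+9,x-9:x+9]=True
    b=roi&(hsv[...,2]>150)&(hsv[...,1]<40)
    p=np.argwhere(b)[:,::-1];print(len(p),p.mean(0));
for n,cc in(("top",c),("scene",sc)):
  print(n,[(onz(cc,d["xy"],z)[:2],d["conf"]) for k,z in(("stud_top",.1245),("crest",.1185),("stand",0),("mark",.072),("nut",0),("nut_mid",.0345),("nut_wing",.053)) for d in place_of(n,k)[:1]])
for n in("top",):
  for k in("cup","stand","nut"):
    for d in outline_of(n,k)[:2]:print(k,d["conf"],d["xy"],d["mask"].sum())
E
```

```text
wing n 107 [0.49780518 0.21555149] ang 108.84893379891376 -0.03155238445004515 0.03284681200298119
((255.55174255371094, 221.12071228027344), (12.736727714538574, 21.140338897705078), 66.80140686035156)
orange [0.49824123 0.21730567] [0.47473949 0.19041827] [0.52498627 0.24385715]
23 [365.08695652 226.13043478]
26 [411.11538462 204.88461538]
top [(array([ 0.50190221, -0.18896893]), 0.93), (array([ 0.49497385, -0.19294562]), 0.82), (array([ 0.50916259, -0.18855079]), 0.97), (array([ 0.48029373, -0.12234076]), 0.65), (array([0.5069451 , 0.21267715]), 0.74), (array([0.49436101, 0.22554863]), 0.64), (array([0.5175002 , 0.18885823]), 0.74)]
scene [(array([ 0.5004662 , -0.19627555]), 0.76), (array([ 0.51263555, -0.19176138]), 0.85), (array([ 0.47946808, -0.12892331]), 0.9), (array([0.5083906 , 0.21258799]), 0.81), (array([0.52104273, 0.18885074]), 0.58)]
cup 0.67 [434.7, 154.4] 792
cup 0.47 [257.0, 218.8] 284
stand 0.66 [386.6, 214.6] 3310
nut 0.81 [255.8, 215.8] 318
```

>>> move_arm:
  steps:
    - {"fingers": 85, "translation": [22, 42, 9], "turn": 0.15}
    - {"fingers": 85, "translation": [22, 42, 9], "turn": 0.15}
    - {"fingers": 85, "translation": [22, 42, 9], "turn": 0.15}
    - {"fingers": 85, "translation": [22, 42, 9], "turn": 0.15}
    - {"fingers": 85, "translation": [22, 42, 9], "turn": 0.15}
    - {"fingers": 85, "translation": [22, 42, 9], "turn": 0.15}
    - {"fingers": 85, "translation": [22, 42, 9], "turn": 0.15}
    - {"fingers": 85, "translation": [22, 42, 9], "turn": 0.15}
    - {"fingers": 85, "translation": [22, 42, 9], "turn": 0.15}
    - {"fingers": 85, "translation": [12, 42, 9], "turn": 0.15}
  newtons: 25

```text
t: 2.75
eef_pos: [0.4995, -0.1886, 0.2965]
tool_rot: [0.0, 0.982, 0.187, 0.0]
contact_force: [1.4, -0.3, 1.2]
gripper_width: 0.995
```

>>> move_arm:
  steps:
    - {"fingers": 85, "translation": [0, 0, 0], "turn": 0}
    - {"fingers": 85, "translation": [0, 0, 0], "turn": 0}

```text
t: 3.0
eef_pos: [0.4983, -0.1909, 0.296]
tool_rot: [0.0, 0.983, 0.184, -0.0]
contact_force: [0.3, -0.9, -0.8]
gripper_width: 0.996
```

```bash
python3 - <<'E'
from h import *
o=get_obs();print(o["t"],o["q"],o["eef_pos"],o["tool_rot"])
c=calibration("wrist");im=read_camera("wrist");cv2.imwrite("pics/w1.png",im);print(c)
np.save("w1.npy",c,allow_pickle=True)
for k in("stud_top","crest","mark","stand"):
    print(k,[(np.round(d["xy"],1),round(d["conf"],2)) for d in place_of("wrist",k)][:4])
E
```

```text
3.0 [ 0.63669972  0.19968928 -0.44988121  1.75343546  0.09307405  1.20938174
  0.53123247] [ 0.49831959 -0.19092539  0.29596664] [ 3.03986946e-04  9.82972745e-01  1.83751103e-01 -1.52246754e-04]
{'camera_matrix': array([[309.70691629,   0.        , 321.95226854],
       [  0.        , 309.70691629, 207.11200904],
       [  0.        ,   0.        ,   1.        ]]), 'rvec': array([-2.82866213, -0.52857339, -0.07141384]), 'tvec': array([-0.39679751, -0.40427393,  0.36886013])}
stud_top [(array([323.3, 192. ]), 0.9)]
crest [(array([324. , 186.9]), 0.89)]
mark [(array([322.4, 121.4]), 0.91)]
stand [(array([325.3, 172.3]), 0.69)]
```

View pics/w1.png

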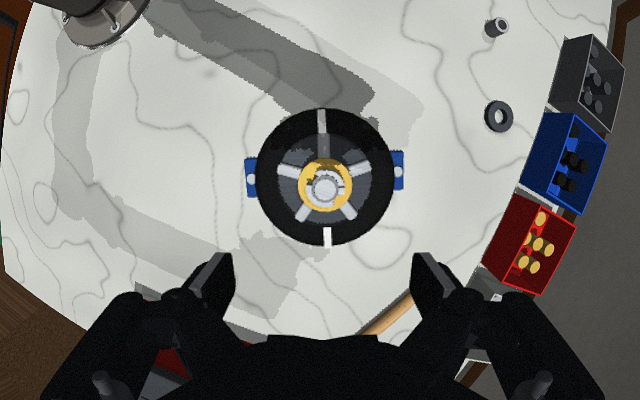

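```bash
cat >> h.py <<'E'
def frayz(c,uv,z):
    K=c["camera_matrix"];f=K[0,0];x=(uv[0]-K[0,2]);y=(uv[1]-K[1,2]);r=np.hypot(x,y)+1e-9;th=r/f
    d=np.array([np.sin(th)*x/r,np.sin(th)*y/r,np.cos(th)])
    R,_=cv2.Rodrigues(np.array(c["rvec"]));t=np.array(c["tvec"]).ravel();o=-R.T@t;d=R.T@d
    return o+d*(z-o[2])/d[2]
def fproj(c,P):
    K=c["camera_matrix"]
    return cv2.fisheye.projectPoints(np.array(P,float).reshape(-1,1,3),np.array(c["rvec"]).reshape(3,1),np.array(c["tvec"]).reshape(3,1),K,np.zeros(4))[0].reshape(-1,2)
E
python3 - <<'E'
from h import *
c=np.load("w1.npy",allow_pickle=True).item();im=cv2.imread("pics/w1.png");hsv=cv2.cvtColor(im,cv2.COLOR_BGR2HSV)
M=[]
for x,y in((322,121),(327,237)):
    roi=np.zeros(im.shape[:2],bool);roi[y-14:y+15,x-9:x+10]=True
    b=(roi&(hsv[...,2]>150)&(hsv[...,1]<40)).astype(np.uint8)
    n,l,s,ce=cv2.connectedComponentsWithStats(b);i=1+s[1:,4].argmax();print(s[i],ce[i]);M.append(frayz(c,ce[i],.072))
M=np.array(M);print(M,np.linalg.norm(M[0]-M[1]),M.mean(0),np.degrees(np.arctan2(*(M[1]-M[0])[1::-1])))
print("stud",frayz(c,(323.3,192),.1245),frayz(c,(324,187),.1185),frayz(c,(325.3,172.3),0))
# tyre: dark circle silhouette; fit sim
K=c["camera_matrix"]
for z,r,col in((.072,.095,(0,0,255)),(.1245,.012,(0,255,0)),(.1,.033,(255,0,0))):
    ctr=M.mean(0)[:2];a=np.linspace(0,2*np.pi,200)
    for u,v in fproj(c,np.c_[ctr[0]+r*np.cos(a),ctr[1]+r*np.sin(a),0*a+z]):im[int(round(v)),int(round(u))]=col
cv2.imwrite("pics/w1o.png",cv2.resize(im[95:260,230:420],None,fx=3.5,fy=3.5,interpolation=cv2.INTER_NEAREST))
E
```

```text
[318 111   8  22  91] [321.13186813 125.01098901]
[318 227  19  25 256] [327.15234375 241.3984375 ]
[[ 0.4749842  -0.13060379  0.072     ]
 [ 0.53824109 -0.27159913  0.072     ]] 0.15453517050911425 [ 0.50661265 -0.20110146  0.072     ] -65.83683518301308
stud [ 0.50414135 -0.19891005  0.1245    ] [ 0.5032851  -0.19444031  0.1185    ] [ 0.50645371 -0.1950073   0.        ]
```

View pics/w1o.png

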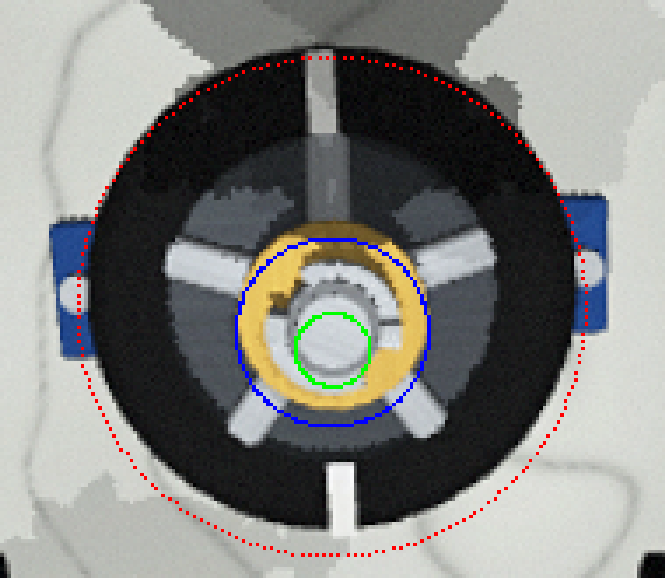

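```bash
python3 - <<'E'
from h import *
im=cv2.imread("pics/w1.png")
cv2.imwrite("pics/w1c.png",cv2.resize(im[150:220,285:370],None,fx=8,fy=8,interpolation=cv2.INTER_CUBIC))
c=np.load("w1.npy",allow_pickle=True).item()
print(frayz(c,(326,185),.1)); a=frayz(c,(322.5,121.4),.072);b=frayz(c,(328,237.),.072);print(a,b,(a+b)/2,np.linalg.norm(a-b),np.degrees(np.arctan2(*(b-a)[1::-1])))
hsv=cv2.cvtColor(im,cv2.COLOR_BGR2HSV)
# tyre dark pixels fit
E
```

```text
[ 0.50611901 -0.19480551  0.1       ]
[ 0.47492912 -0.12573987  0.072     ] [ 0.53696648 -0.26524075  0.072     ] [ 0.5059478  -0.19549031  0.072     ] 0.15267326986154534 -66.02483280103908
```

View pics/w1c.png

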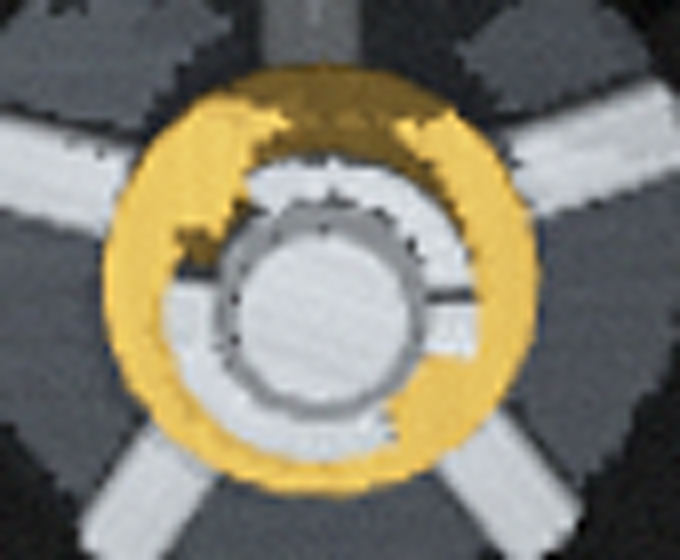

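```bash
python3 - <<'E'
from h import *
c=np.load("w1.npy",allow_pickle=True).item()
print(frayz(c,(325.6,189.75),.1245),frayz(c,(325.2,185.1),.1))
E
```

```text
[ 0.5056035  -0.19558203  0.1245    ] [ 0.50527324 -0.19526418  0.1       ]
```

>>> move_arm:
  steps:
    - {"fingers": 85, "translation": [-5, 42, 0], "turn": -0.01}
    - {"fingers": 85, "translation": [0, 42, 0], "turn": -0.01}
    - {"fingers": 85, "translation": [0, 42, 0], "turn": -0.01}
    - {"fingers": 85, "translation": [0, 42, 0], "turn": -0.01}
    - {"fingers": 85, "translation": [0, 42, 0], "turn": 0}
    - {"fingers": 85, "translation": [0, 42, 0], "turn": 0}
    - {"fingers": 85, "translation": [0, 42, 0], "turn": 0}
    - {"fingers": 85, "translation": [0, 42, 0], "turn": 0}
    - {"fingers": 85, "translation": [0, 42, 0], "turn": 0}
    - {"fingers": 85, "translation": [5, 22, 0], "turn": 0}

```text
t: 4.5
eef_pos: [0.4982, 0.2119, 0.2961]
tool_rot: [-0.0, 0.986, 0.166, 0.0]
contact_force: [-0.3, -0.7, 0.7]
gripper_width: 0.999
```

>>> move_arm:
  steps:
    - {"fingers": 85, "translation": [0, 0, -30], "turn": 0}
    - {"fingers": 85, "translation": [0, 0, -30], "turn": 0}
    - {"fingers": 85, "translation": [0, 0, 0], "turn": 0}

```text
t: 4.88
eef_pos: [0.4975, 0.2084, 0.2339]
tool_rot: [0.001, 0.986, 0.164, -0.002]
contact_force: [0.1, -0.2, 0.2]
gripper_width: 0.997
```

```bash
python3 - <<'E'
from h import *
o=get_obs();print(o["t"],o["q"],o["eef_pos"],o["tool_rot"])
c=calibration("wrist");im=read_camera("wrist");cv2.imwrite("pics/w2.png",im)
np.save("w2.npy",c,allow_pickle=True)
for k,z in(("nut_mid",.0345),("nut_wing",.053),("nut",0)):
    print(k,[(np.round(d["xy"],1),round(d["conf"],2),frayz(c,d["xy"],z)) for d in place_of("wrist",k)][:4])
E
```

```text
4.875 [ 0.07094488  0.30725216 -0.70716889  1.80715111  0.21977067  1.1122314
 -0.3820321 ] [0.49747807 0.20835044 0.23393513] [ 5.45134538e-04  9.86408079e-01  1.64296750e-01 -2.32002236e-03]
nut_mid [(array([329.5, 173.8]), 0.95, array([0.50410801, 0.2176584 , 0.0345    ]))]
nut_wing [(array([326.6, 200.3]), 0.91, array([0.50982395, 0.18996045, 0.053     ]))]
nut [(array([326. , 164.8]), 0.68, array([0.49836958, 0.22237616, 0.        ]))]
```

View pics/w2.png

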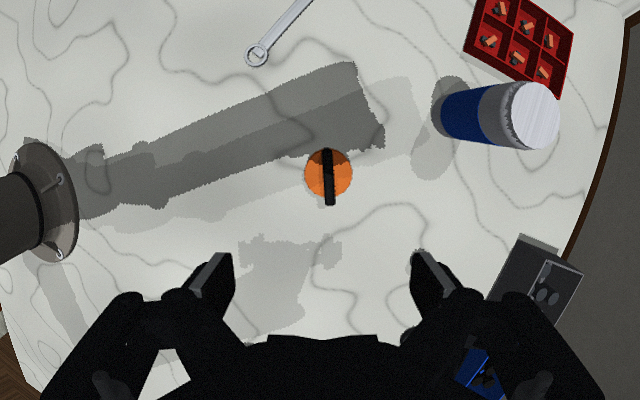

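```bash
python3 - <<'E'
from h import *
im=cv2.imread("pics/w2.png");c=np.load("w2.npy",allow_pickle=True).item()
hsv=cv2.cvtColor(im,cv2.COLOR_BGR2HSV)
roi=np.zeros(im.shape[:2],bool);roi[140:215,300:358]=True
d=roi&(hsv[...,2]<60)
p=np.argwhere(d)[:,::-1].astype(np.float32);r=cv2.minAreaRect(p);print(r,len(p))
cv2.imwrite("pics/w2c.png",cv2.resize(im[140:215,290:370],None,fx=8,fy=8,interpolation=cv2.INTER_CUBIC))
org=roi&(hsv[...,0]<20)&(hsv[...,1]>150)&~d
q=np.argwhere(org|d);print(q.min(0),q.max(0)); q=np.argwhere(org);print(q.min(0),q.max(0))
E
```

```text
((327.6654052734375, 175.6459197998047), (57.26327133178711, 11.352848052978516), 86.42366790771484) 580
[147 305] [204 351]
[149 305] [196 351]
```

View pics/w2c.png

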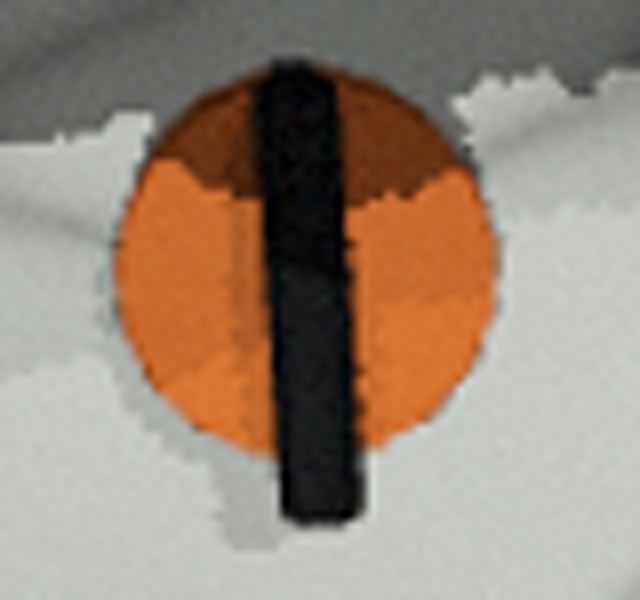

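```bash
python3 - <<'E'
from h import *
c=np.load("w2.npy",allow_pickle=True).item()
print(frayz(c,(328.3,172.5),.037))
a=frayz(c,(327.1,147.9),.069);b=frayz(c,(330.3,205.4),.069)
print(a,b,(a+b)/2,np.linalg.norm(a-b),np.degrees(np.arctan2(*(b-a)[1::-1])))
o=get_obs();w,x,y,z=o["tool_rot"];print(np.degrees(2*np.arctan2(y,x)))
for al in(0,180): pass
E
```

```text
[0.50206834 0.21903723 0.037     ]
[0.48998098 0.24845019 0.069     ] [0.51414475 0.18952001 0.069     ] [0.50206287 0.2189851  0.069     ] 0.06369186236325257 -67.7043754320348
18.928108772249825
```

>>> move_arm:
  steps:
    - {"fingers": 45, "translation": [4.6, 10.6, -30], "turn": 0.059}
    - {"fingers": 45, "translation": [0, 0, -40], "turn": 0}
    - {"fingers": 45, "translation": [0, 0, -40], "turn": 0}
    - {"fingers": 45, "translation": [0, 0, 0], "turn": 0}
    - {"fingers": 45, "translation": [0, 0, 0], "turn": 0}
  newtons: 25

```text
t: 5.7
eef_pos: [0.5045, 0.2212, 0.1281]
tool_rot: [-0.0, 0.981, 0.194, 0.001]
contact_force: [0.4, -0.3, 0.6]
gripper_width: 0.527
```

```bash
python3 - <<'E'
from h import *
o=get_obs();print(o["t"],o["q"],o["eef_pos"],o["tool_rot"],o["gripper_width"])
w,x,y,z=o["tool_rot"];print(np.degrees(2*np.arctan2(y,x)))
im=read_camera("wrist");cv2.imwrite("pics/w3.png",im)
E
```

```text
5.7 [ 0.00558364  0.44535655 -0.67235841  1.8962042   0.34588424  0.91476098
 -0.44314529] [0.50445917 0.22123109 0.12806645] [-4.15130443e-04  9.81060357e-01  1.93697030e-01  1.36569446e-03] 0.5265326330552925
22.3372585460348
```

View pics/w3.png

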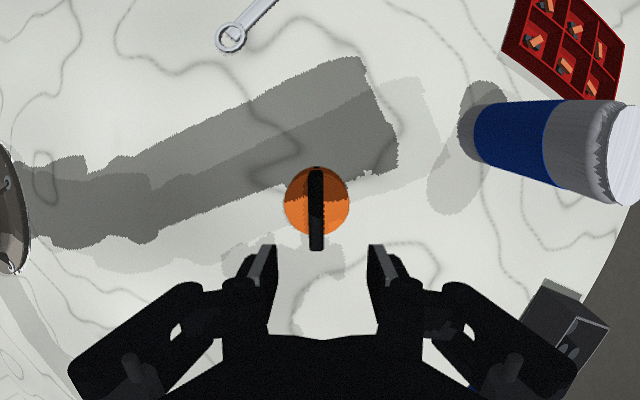

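>>> move_arm:
  steps:
    - {"fingers": 40, "translation": [-2.4, -2.2, -20], "turn": 0}
    - {"fingers": 40, "translation": [0, 0, -33], "turn": 0}
    - {"fingers": 40, "translation": [0, 0, -33], "turn": 0}
    - {"fingers": 40, "translation": [0, 0, 0], "turn": 0}
    - {"fingers": 40, "translation": [0, 0, 0], "turn": 0}
  newtons: 25

```text
t: 6.38
eef_pos: [0.5023, 0.2191, 0.0421]
tool_rot: [-0.0, 0.981, 0.194, 0.002]
contact_force: [0.8, 0.2, 0.5]
gripper_width: 0.468
```

```bash
python3 - <<'E'
from h import *
o=get_obs();print(o["t"],o["q"],o["eef_pos"],o["contact_force"],o["gripper_width"])
im=read_camera("wrist");cv2.imwrite("pics/w4.png",im)
E
```

```text
6.375 [-0.05250991  0.55814512 -0.6050029   1.9609795   0.45507247  0.7562417
 -0.53409899] [0.5022525  0.21910591 0.04206428] [0.82877442 0.18626634 0.46835393] 0.46842100481107224
```

View pics/w4.png

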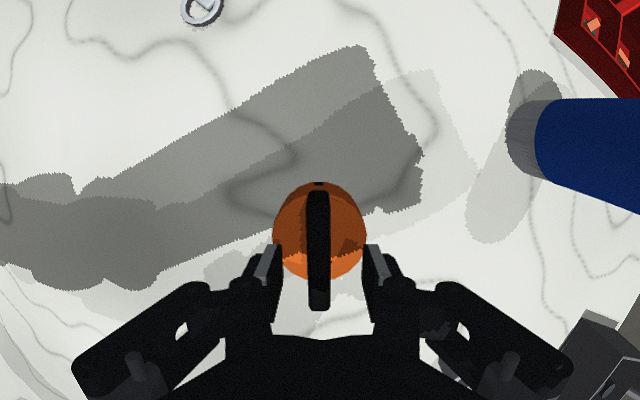

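```bash
python3 - <<'E'
from h import *
o=get_obs();c=calibration("wrist");p=o["eef_pos"];print(fproj(c,[p,p+[0,0,.027]]))
# model bar ends at z .069 about TCP with yaw -67.7
a=np.radians(-67.7);d=np.array([np.cos(a),np.sin(a),0])*.031;q=np.array([p[0],p[1],.069]);print(fproj(c,[q+d,q-d]))
E
```

```text
[[320.23559767 240.48107714]
 [320.17892405 260.31345757]]
[[320.28650294 311.5164924 ]
 [320.09681277 199.50721725]]
```

>>> move_arm:
  steps:
    - {"fingers": 40, "translation": [-0.5, 1.4, 0], "turn": 0}
    - {"fingers": 5, "translation": [0, 0, 0], "turn": 0}
    - {"fingers": 5, "translation": [0, 0, 0], "turn": 0}
    - {"fingers": 5, "translation": [0, 0, 0], "turn": 0}
    - {"fingers": 5, "translation": [0, 0, 0], "turn": 0}
    - {"fingers": 5, "translation": [0, 0, 0], "turn": 0}
    - {"fingers": 5, "translation": [0, 0, 0], "turn": 0}
  newtons: 25

```text
t: 7.3
eef_pos: [0.5003, 0.2197, 0.0404]
tool_rot: [0.0, 0.981, 0.194, 0.0]
contact_force: [-2.5, -1.3, 5.5]
gripper_width: 0.129
```

>>> move_arm:
  steps:
    - {"fingers": 5, "translation": [0, 0, 20], "turn": 0}
    - {"fingers": 5, "translation": [0, 0, 40], "turn": 0}
    - {"fingers": 5, "translation": [0, 0, 50], "turn": 0}
    - {"fingers": 5, "translation": [0, 0, 50], "turn": 0}
    - {"fingers": 5, "translation": [0, 0, 0], "turn": 0}
    - {"fingers": 5, "translation": [0, 0, 0], "turn": 0}

```text
t: 8.05
eef_pos: [0.4999, 0.2191, 0.2]
tool_rot: [0.0, 0.981, 0.194, -0.0]
contact_force: [-0.6, -0.4, -1.7]
gripper_width: 0.127
```

```bash
python3 - <<'E'
from h import *
o=get_obs();print(o["t"],o["q"],o["eef_pos"],o["contact_force"],o["gripper_width"])
c=calibration("wrist");im=read_camera("wrist");cv2.imwrite("pics/w5.png",im)
p=o["eef_pos"];w,x,y,z=o["tool_rot"];yaw=2*np.arctan2(y,x);print(np.degrees(yaw))
a=yaw-np.pi/2;d=np.array([np.cos(a),np.sin(a),0])*.031;q=p+[0,0,.027];print(fproj(c,[q+d,q-d,p-[0,0,.005]]))
E
```

```text
8.05 [ 0.05216843  0.35580345 -0.71616831  1.83487836  0.26735169  1.04962471
 -0.37799799] [0.49994471 0.21905277 0.19997218] [-0.59772742 -0.38836975 -1.65212782] 0.12729920897567473
22.332887428171347
[[320.10699266 311.65669292]
 [319.81159741 199.56982323]
 [320.26252104 237.34695619]]
```

View pics/w5.png

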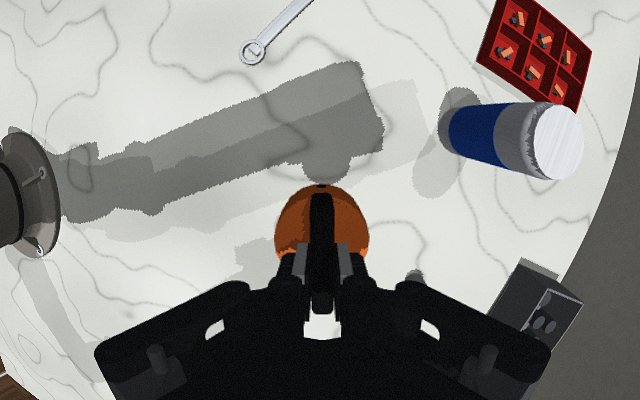

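>>> move_arm:
  steps:
    - {"fingers": 5, "translation": [0, -25, 0], "turn": 0.03}
    - {"fingers": 5, "translation": [0, -45, 0], "turn": 0}
    - {"fingers": 5, "translation": [0, -45, 0], "turn": 0}
    - {"fingers": 5, "translation": [0, -48, 0], "turn": 0}
    - {"fingers": 5, "translation": [0, -48, 0], "turn": 0}
    - {"fingers": 5, "translation": [0, -48, 0], "turn": 0}
    - {"fingers": 5, "translation": [0, -48, 0], "turn": 0}
    - {"fingers": 5, "translation": [0, -45, 0], "turn": 0}
    - {"fingers": 5, "translation": [2, -40, 0], "turn": 0}
    - {"fingers": 5, "translation": [3, -24, 0], "turn": 0}

```text
t: 9.35
eef_pos: [0.5037, -0.1987, 0.1981]
tool_rot: [-0.001, 0.978, 0.207, -0.002]
contact_force: [0.5, 0.8, -1.3]
gripper_width: 0.126
```

>>> move_arm:
  steps:
    - {"fingers": 5, "translation": [0, 0, 0], "turn": 0}
    - {"fingers": 5, "translation": [0, 0, 0], "turn": 0}
    - {"fingers": 5, "translation": [0, 0, 0], "turn": 0}

```text
t: 9.72
eef_pos: [0.5052, -0.1948, 0.1997]
tool_rot: [-0.0, 0.978, 0.21, -0.0]
contact_force: [-0.2, 0.5, -2.0]
gripper_width: 0.125
```

```bash
cat > st.py <<'E'
from h import *
import sys
o=get_obs();print(o["t"],o["q"].round(3),o["eef_pos"].round(4),"F",o["contact_force"].round(1),"T",o["torque"].round(2),o["gripper_width"].round(3))
w,x,y,z=o["tool_rot"];print("yaw",np.degrees(2*np.arctan2(y,x)),o["tool_rot"].round(4))
if len(sys.argv)>1:
    n,cam=sys.argv[1:3];c=calibration(cam);im=read_camera(cam);np.save(n+".npy",c,allow_pickle=True);cv2.imwrite(f"pics/{n}.png",im)
E
python3 st.py w6 wrist;python3 st.py s6 scene; python3 -c "
import cv2
a=cv2.imread('pics/s6.png');cv2.imwrite('pics/s6z.png',cv2.resize(a[70:230,170:330],None,fx=3.7,fy=3.7,interpolation=2))"
```

```text
Traceback (most recent call last):
  File "st.py", line 3, in <module>
    o=get_obs();print(o["t"],o["q"].round(3),o["eef_pos"].round(4),"F",o["contact_force"].round(1),"T",o["torque"].round(2),o["gripper_width"].round(3))
                                                                                                                            ^^^^^^^^^^^^^^^^^^^^^^^^
AttributeError: 'float' object has no attribute 'round'
Traceback (most recent call last):
  File "st.py", line 3, in <module>
    o=get_obs();print(o["t"],o["q"].round(3),o["eef_pos"].round(4),"F",o["contact_force"].round(1),"T",o["torque"].round(2),o["gripper_width"].round(3))
                                                                                                                            ^^^^^^^^^^^^^^^^^^^^^^^^
AttributeError: 'float' object has no attribute 'round'
[ WARN:0@0.022] global loadsave.cpp:275 findDecoder imread_('pics/s6.png'): can't open/read file: check file path/integrity
Traceback (most recent call last):
TypeError: 'NoneType' object is not subscriptable
```

```bash
sed -i 's/o\["gripper_width"\].round(3)/round(o["gripper_width"],3)/' st.py
python3 st.py w6 wrist;python3 st.py s6 scene; python3 -c "
import cv2
a=cv2.imread('pics/s6.png');cv2.imwrite('pics/s6z.png',cv2.resize(a[70:230,170:330],None,fx=3.7,fy=3.7,interpolation=2))"
```

```text
9.725 [ 0.706  0.316 -0.55   1.852  0.19   1.026  0.502] [ 0.5052 -0.1948  0.1997] F [-0.2  0.5 -2. ] T [-0.07 -0.   -0.03] 0.125
yaw 24.19293639619951 [-4.000e-04  9.778e-01  2.096e-01 -3.000e-04]
9.775 [ 0.706  0.316 -0.55   1.852  0.19   1.026  0.502] [ 0.5053 -0.195   0.1998] F [ 0.7  0.7 -1.2] T [0.02 0.04 0.  ] 0.126
yaw 24.180462405687354 [-3.000e-04  9.778e-01  2.095e-01 -2.000e-04]
```

View pics/w6.png

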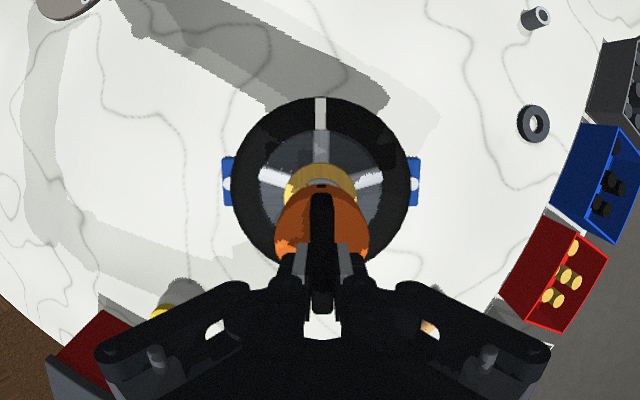

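View pics/s6z.png

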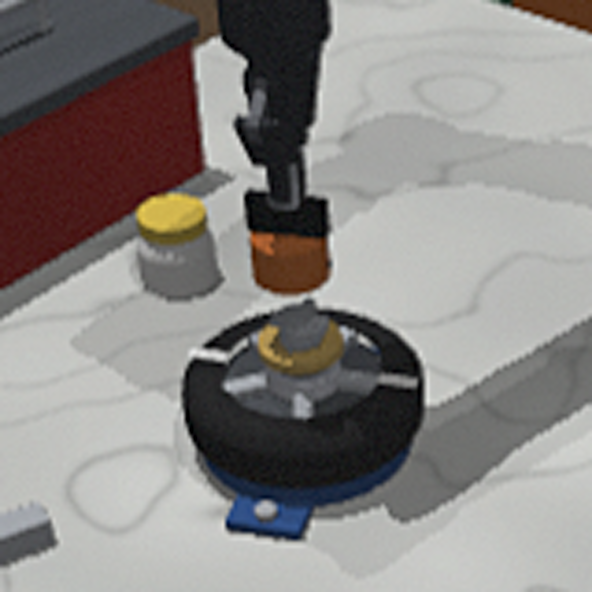

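```bash
python3 - <<'E'
from h import *
c=np.load("s6.npy",allow_pickle=True).item()
P=[[.5055,-.1955,.1245],[.5055,-.1955,.1],[.5052,-.195,.1594],[.5052,-.195,.1964]]
print((proj(c,P)-[170,70])*3.7)
print(fproj(np.load("w6.npy",allow_pickle=True).item(),[[.5055,-.1955,.1],[.5055,-.1955,.072]]))
E
python3 -c "
import cv2
a=cv2.imread('pics/s6.png');cv2.imwrite('pics/s6y.png',cv2.resize(a[115:175,225:275],None,fx=10,fy=10,interpolation=2))"
```

```text
[[293.52699549 313.81180469]
 [295.49979229 340.05224013]
 [291.40810648 275.38405536]
 [288.24522124 233.123861  ]]
[[320.83420137 199.98379892]
 [320.92829984 193.06320405]]
```

View pics/s6y.png

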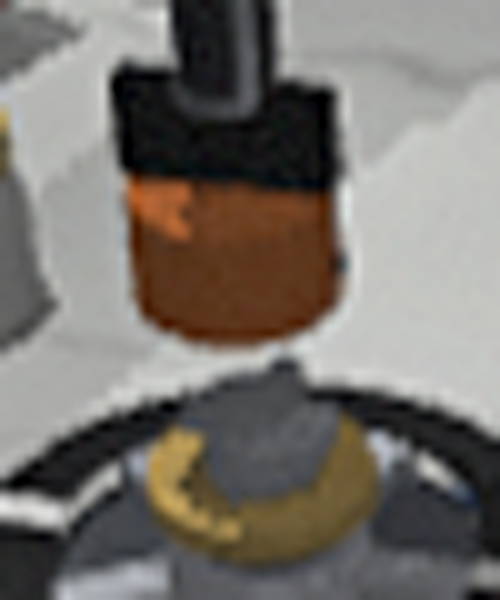

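```bash
python3 - <<'E'
from h import *
c=calibration("top");s=calibration("scene")
im=cv2.imread("pics/top0.png");hsv=cv2.cvtColor(im,cv2.COLOR_BGR2HSV)
def blob(x0,x1,y0,y1,f):
    m=np.zeros(im.shape[:2],np.uint8);m[y0:y1,x0:x1]=255;m&=f
    n=cv2.convexHull(np.argwhere(m>0)[:,::-1].astype(np.int32));return cv2.minEnclosingCircle(n),cv2.moments(n)["m10"]/cv2.moments(n)["m00"],cv2.moments(n)["m01"]/cv2.moments(n)["m00"]
gold=cv2.inRange(hsv,(15,110,60),(32,255,255));org=cv2.inRange(hsv,(5,150,60),(18,255,255))
A=blob(370,410,195,235,gold);B=blob(235,280,200,240,org);print(A,B)
print("cup",onz(c,A[1:],.1),"nut",onz(c,B[1:],.037))
im=cv2.imread("pics/scene0.png");hsv=cv2.cvtColor(im,cv2.COLOR_BGR2HSV)
gold=cv2.inRange(hsv,(15,90,40),(32,255,255))
A=blob(230,275,140,180,gold);print("scene cup",A,onz(s,A[1:],.1))
cv2.imwrite("pics/s0z.png",cv2.resize(im[145:265,215:400],None,fx=4.2,fy=4.2,interpolation=2))
print(proj(s,[[.5,.2194,0],[.5,.2194,.037],[.5055,-.1955,.1]]))
E
```

```text
(((389.1341552734375, 215.21951293945312), 11.161561012268066), 389.10425432445066, 215.06919121084616) (((255.38461303710938, 218.0), 9.122864723205566), 255.31350954478708, 218.12187958883993)
cup [ 0.5027204  -0.19226392  0.1       ] nut [0.49942442 0.2176751  0.037     ]
scene cup (((250.88710021972656, 162.01612854003906), 11.288691520690918), 251.083009079118, 163.0408560311284) [ 0.50760184 -0.18913804  0.1       ]
[[374.98325855 248.23949463]
 [376.56794488 238.13645343]
 [249.86480873 161.90601085]]
```

View pics/s0z.png

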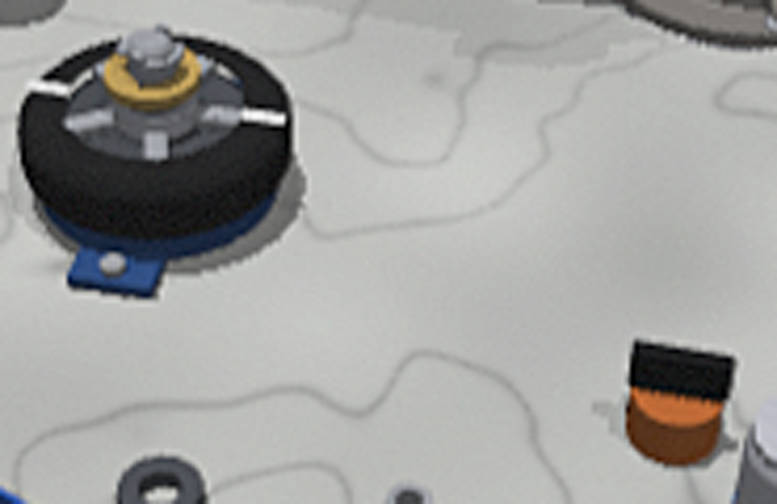

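>>> move_arm:
  steps:
    - {"fingers": 5, "translation": [-0.6, 2.7, -15], "turn": 0}
    - {"fingers": 5, "translation": [0, 0, -14], "turn": 0}
    - {"fingers": 5, "translation": [0, 0, 0], "turn": 0}
    - {"fingers": 5, "translation": [0, 0, 0], "turn": 0}

```text
t: 10.32
eef_pos: [0.5048, -0.1937, 0.1709]
tool_rot: [-0.0, 0.978, 0.208, -0.0]
contact_force: [0.6, -0.2, -1.4]
gripper_width: 0.127
```

```bash
python3 st.py s7 scene;python3 st.py w7 wrist;  python3 -c "
import cv2,numpy as np
a=cv2.imread('pics/s7.png');b=cv2.imread('pics/w7.png');cv2.imwrite('pics/s7y.png',np.hstack([cv2.resize(a[120:180,225:275],(450,540),interpolation=2),cv2.resize(b[110:310,220:340],(324,540),interpolation=2)]))"
```

```text
10.325 [ 0.695  0.346 -0.542  1.885  0.214  0.968  0.476] [ 0.5048 -0.1937  0.1709] F [ 0.6 -0.2 -1.4] T [-0.    0.   -0.01] 0.127
yaw 24.061123318753694 [-1.000e-04  9.780e-01  2.084e-01 -1.000e-04]
10.375 [ 0.695  0.346 -0.542  1.885  0.214  0.968  0.476] [ 0.505  -0.1938  0.1712] F [-0.   0.5 -0.9] T [ 0.01 -0.04 -0.04] 0.124
yaw 24.06102831123003 [0.000e+00 9.780e-01 2.084e-01 2.000e-04]
```

View pics/s7y.png

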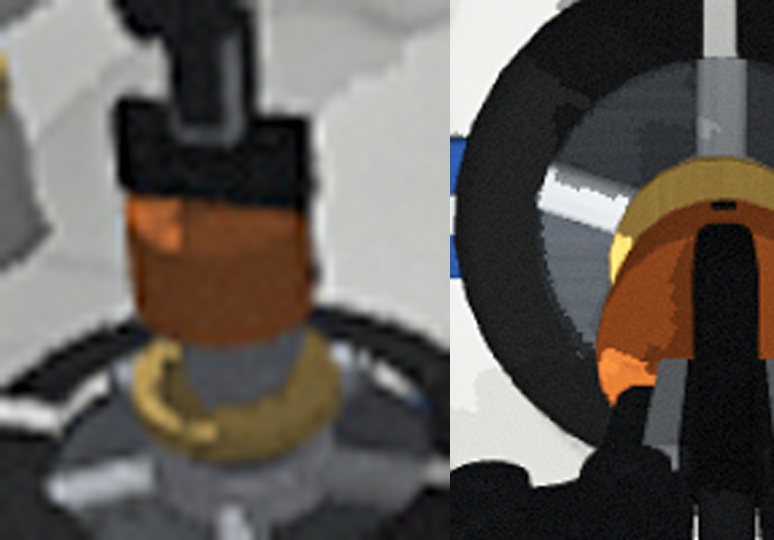

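>>> move_arm:
  steps:
    - {"fingers": 5, "translation": [-0.4, 0.8, -7], "turn": 0}
    - {"fingers": 5, "translation": [0, 0, -4], "turn": 0}
    - {"fingers": 5, "translation": [0, 0, -2], "turn": 0}
    - {"fingers": 5, "translation": [0, 0, -1], "turn": 0}
    - {"fingers": 5, "translation": [0, 0, 0], "turn": 0}

```text
t: 11.05
eef_pos: [0.5041, -0.1929, 0.1568]
tool_rot: [-0.0, 0.978, 0.208, -0.0]
contact_force: [-0.2, 0.0, -1.5]
gripper_width: 0.125
```

```bash
python3 st.py
```

```text
11.05 [ 0.688  0.362 -0.538  1.9    0.226  0.94   0.464] [ 0.5041 -0.1929  0.1568] F [-0.2  0.  -1.5] T [-0.05  0.07  0.04] 0.125
yaw 24.06263261904658 [-1.000e-04  9.780e-01  2.084e-01 -2.000e-04]
```

>>> move_arm:
  steps:
    - {"fingers": 5, "translation": [0, 0, -1], "turn": 0}
    - {"fingers": 5, "translation": [0, 0, -1], "turn": 0}
    - {"fingers": 5, "translation": [0, 0, -0.7], "turn": 0}
    - {"fingers": 5, "translation": [0, 0, 0], "turn": 0}

```text
t: 11.55
eef_pos: [0.5042, -0.1929, 0.1542]
tool_rot: [-0.0, 0.978, 0.208, -0.0]
contact_force: [-0.0, -0.3, -2.1]
gripper_width: 0.125
```

```bash
python3 st.py
```

```text
11.55 [ 0.687  0.365 -0.537  1.903  0.229  0.934  0.462] [ 0.5042 -0.1929  0.1542] F [-0.  -0.3 -2.1] T [-0.01  0.09  0.02] 0.125
yaw 24.065959239419453 [-0.000e+00  9.780e-01  2.085e-01 -1.000e-04]
```

>>> move_arm:
  steps:
    - {"fingers": 5, "translation": [0, 0, -0.7], "turn": 0}
    - {"fingers": 5, "translation": [0, 0, -0.5], "turn": 0}
    - {"fingers": 5, "translation": [0, 0, -0.3], "turn": 0}
    - {"fingers": 5, "translation": [0, 0, 0], "turn": 0}

```text
t: 12.05
eef_pos: [0.5044, -0.1928, 0.1529]
tool_rot: [0.0, 0.978, 0.209, 0.0]
contact_force: [-1.1, 0.3, -0.3]
gripper_width: 0.128
```

```bash
python3 st.py
```

```text
12.05 [ 0.686  0.367 -0.536  1.904  0.23   0.932  0.461] [ 0.5044 -0.1928  0.1529] F [-1.1  0.3 -0.3] T [ 0.06  0.22 -0.01] 0.128
yaw 24.07026486326082 [0.000e+00 9.780e-01 2.085e-01 1.000e-04]
```

Contact is starting at the predicted height (0.153).

>>> move_arm:
  steps:
    - {"fingers": 5, "translation": [0, 0, -0.7], "turn": 0}
    - {"fingers": 5, "translation": [0, 0, -0.5], "turn": 0}
    - {"fingers": 5, "translation": [0, 0, 0], "turn": 0}
    - {"fingers": 5, "translation": [0, 0, 0], "turn": 0}

```text
t: 12.55
eef_pos: [0.505, -0.1927, 0.1527]
tool_rot: [0.0, 0.978, 0.209, 0.001]
contact_force: [-1.9, 0.9, 8.1]
gripper_width: 0.125
```

```bash
python3 st.py s8 scene;python3 st.py w8 wrist;  python3 -c "
import cv2,numpy as np
a=cv2.imread('pics/s8.png');b=cv2.imread('pics/w8.png');cv2.imwrite('pics/s8y.png',np.hstack([cv2.resize(a[120:180,225:275],(450,540),interpolation=2),cv2.resize(b[110:310,220:340],(324,540),interpolation=2)]))"
```

```text
12.55 [ 0.686  0.367 -0.537  1.904  0.231  0.93   0.46 ] [ 0.505  -0.1927  0.1527] F [-1.9  0.9  8.1] T [0.25 0.56 0.02] 0.125
yaw 24.076000015676335 [3.000e-04 9.780e-01 2.086e-01 6.000e-04]
12.6 [ 0.686  0.367 -0.536  1.904  0.231  0.93   0.46 ] [ 0.505  -0.1927  0.1527] F [-2.5  1.1  8.2] T [0.31 0.67 0.01] 0.13
yaw 24.069461839144896 [3.000e-04 9.780e-01 2.085e-01 6.000e-04]
```

View pics/s8y.png

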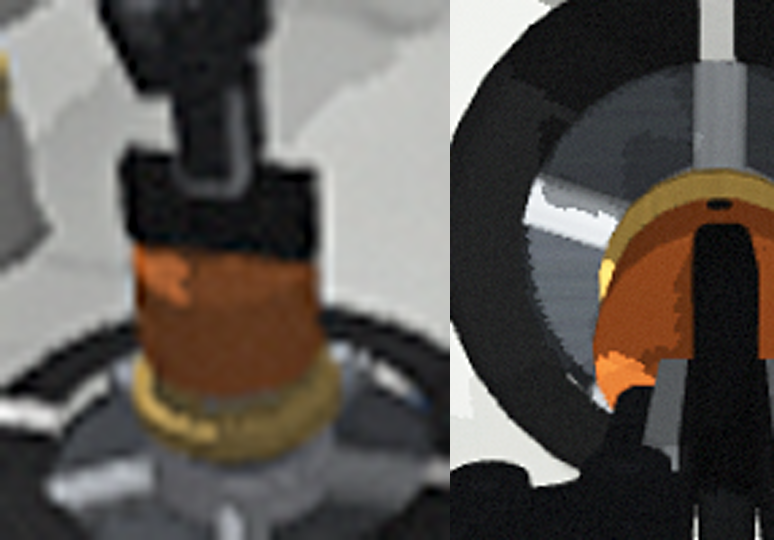

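>>> move_arm:
  steps:
    - {"fingers": 5, "translation": [-0.4, 0.2, 0], "turn": 0.03}
    - {"fingers": 5, "translation": [0, 0, 0], "turn": 0.05}
    - {"fingers": 5, "translation": [0, 0, 0], "turn": 0.05}
    - {"fingers": 5, "translation": [0, 0, 0], "turn": 0.05}
    - {"fingers": 5, "translation": [0, 0, 0], "turn": 0.05}
    - {"fingers": 5, "translation": [0, 0, 0], "turn": 0}

```text
t: 13.4
eef_pos: [0.5046, -0.1928, 0.1527]
tool_rot: [0.001, 0.948, 0.319, 0.001]
contact_force: [-1.9, 1.4, 6.5]
gripper_width: 0.123
```

```bash
python3 st.py
```

```text
13.4 [ 0.723  0.375 -0.584  1.902  0.254  0.936  0.67 ] [ 0.5046 -0.1928  0.1527] F [-1.9  1.4  6.5] T [ 0.13  0.63 -0.08] 0.123
yaw 37.25648477767519 [5.000e-04 9.476e-01 3.194e-01 6.000e-04]
```

>>> move_arm:
  steps:
    - {"fingers": 5, "translation": [0, 0, 0], "turn": 0.05}
    - {"fingers": 5, "translation": [0, 0, 0], "turn": 0.05}
    - {"fingers": 5, "translation": [0, 0, 0], "turn": 0.05}
    - {"fingers": 5, "translation": [0, 0, 0], "turn": 0.05}
    - {"fingers": 5, "translation": [0, 0, 0], "turn": 0}

```text
t: 14.02
eef_pos: [0.5046, -0.193, 0.1526]
tool_rot: [0.001, 0.911, 0.412, 0.0]
contact_force: [-2.3, 0.4, 7.4]
gripper_width: 0.126
```

```bash
python3 st.py
```

```text
14.025 [ 0.756  0.384 -0.625  1.9    0.275  0.941  0.852] [ 0.5046 -0.193   0.1526] F [-2.3  0.4  7.4] T [ 0.02  0.54 -0.02] 0.126
yaw 48.70808076533748 [7.000e-04 9.110e-01 4.124e-01 5.000e-04]
```

>>> move_arm:
  steps:
    - {"fingers": 5, "translation": [0, 0, 0], "turn": 0.04}
    - {"fingers": 5, "translation": [0, 0, 0], "turn": 0.04}
    - {"fingers": 5, "translation": [0, 0, 0], "turn": 0.04}
    - {"fingers": 5, "translation": [0, 0, 0], "turn": 0}

```text
t: 14.52
eef_pos: [0.5046, -0.193, 0.1524]
tool_rot: [0.001, 0.885, 0.466, 0.0]
contact_force: [-1.8, 1.5, 5.3]
gripper_width: 0.125
```

```bash
python3 st.py
```

```text
14.525 [ 0.775  0.39  -0.65   1.899  0.288  0.945  0.96 ] [ 0.5046 -0.193   0.1524] F [-1.8  1.5  5.3] T [ 0.    0.31 -0.06] 0.125
yaw 55.565146212264935 [6.000e-04 8.847e-01 4.661e-01 5.000e-04]
```

>>> move_arm:
  steps:
    - {"fingers": 5, "translation": [0, 0, -0.2], "turn": 0.035}
    - {"fingers": 5, "translation": [0, 0, 0], "turn": 0.035}
    - {"fingers": 5, "translation": [0, 0, 0], "turn": 0}

```text
t: 14.9
eef_pos: [0.5044, -0.1929, 0.1518]
tool_rot: [0.0, 0.868, 0.497, 0.0]
contact_force: [-1.1, 0.2, 6.0]
gripper_width: 0.123
```

```bash
python3 st.py
```

```text
14.9 [ 0.786  0.394 -0.665  1.899  0.296  0.946  1.023] [ 0.5044 -0.1929  0.1518] F [-1.1  0.2  6. ] T [-0.11  0.23 -0.01] 0.123
yaw 59.578609389862756 [4.000e-04 8.679e-01 4.968e-01 3.000e-04]
```

>>> move_arm:
  steps:
    - {"fingers": 5, "translation": [0, 0, 0], "turn": 0.035}
    - {"fingers": 5, "translation": [0, 0, -0.2], "turn": 0.02}
    - {"fingers": 5, "translation": [0, 0, 0], "turn": 0}

```text
t: 15.28
eef_pos: [0.5036, -0.1929, 0.1508]
tool_rot: [-0.0, 0.854, 0.521, -0.0]
contact_force: [-0.8, -1.2, 1.1]
gripper_width: 0.124
```

```bash
python3 st.py
```

```text
15.275 [ 0.795  0.397 -0.676  1.9    0.303  0.948  1.073] [ 0.5036 -0.1929  0.1508] F [-0.8 -1.2  1.1] T [-0.24  0.23  0.11] 0.124
yaw 62.73502543589942 [-2.000e-04  8.538e-01  5.205e-01 -3.000e-04]
```

>>> move_arm:
  steps:
    - {"fingers": 5, "translation": [0, 0, -0.8], "turn": 0.01}
    - {"fingers": 5, "translation": [0, 0, -0.7], "turn": 0.01}
    - {"fingers": 5, "translation": [0, 0, 0], "turn": 0}

```text
t: 15.65
eef_pos: [0.5033, -0.1927, 0.1492]
tool_rot: [-0.0, 0.849, 0.529, -0.0]
contact_force: [-1.5, -0.7, -1.5]
gripper_width: 0.129
```

```bash
python3 st.py
```

```text
15.65 [ 0.797  0.4   -0.679  1.902  0.306  0.946  1.089] [ 0.5033 -0.1927  0.1492] F [-1.5 -0.7 -1.5] T [-0.27  0.35  0.05] 0.129
yaw 63.88865146920818 [-4.000e-04  8.486e-01  5.291e-01 -4.000e-04]
```

>>> move_arm:
  steps:
    - {"fingers": 5, "translation": [0.3, 0, -1], "turn": 0.02}
    - {"fingers": 5, "translation": [0, 0, -1], "turn": 0.015}
    - {"fingers": 5, "translation": [0, 0, -1], "turn": 0}
    - {"fingers": 5, "translation": [0, 0, 0], "turn": 0}

```text
t: 16.15
eef_pos: [0.5039, -0.1927, 0.1465]
tool_rot: [-0.0, 0.839, 0.544, -0.0]
contact_force: [-1.4, -0.9, -2.3]
gripper_width: 0.126
```

```bash
python3 st.py
```

```text
16.15 [ 0.8    0.406 -0.685  1.903  0.314  0.942  1.118] [ 0.5039 -0.1927  0.1465] F [-1.4 -0.9 -2.3] T [-0.23  0.51 -0.01] 0.126
yaw 65.88192053605319 [-3.000e-04  8.392e-01  5.438e-01 -2.000e-04]
```

>>> move_arm:
  steps:
    - {"fingers": 5, "translation": [0, 0, -1.5], "turn": 0}
    - {"fingers": 5, "translation": [0, 0, -1.5], "turn": 0}
    - {"fingers": 5, "translation": [0, 0, -1.5], "turn": 0}
    - {"fingers": 5, "translation": [0, 0, -1], "turn": 0}
    - {"fingers": 5, "translation": [0, 0, 0], "turn": 0}

```text
t: 16.77
eef_pos: [0.504, -0.1929, 0.1413]
tool_rot: [-0.0, 0.839, 0.544, -0.0]
contact_force: [-3.2, -0.5, 0.9]
gripper_width: 0.123
```

```bash
python3 st.py s9 scene;  python3 -c "
import cv2,numpy as np
a=cv2.imread('pics/s9.png');cv2.imwrite('pics/s9y.png',cv2.resize(a[120:180,225:275],(450,540),interpolation=2))"
```

```text
16.775 [ 0.797  0.413 -0.682  1.908  0.321  0.932  1.112] [ 0.504  -0.1929  0.1413] F [-3.2 -0.5  0.9] T [-0.26  0.94 -0.04] 0.123
yaw 65.87872530409942 [-0.000e+00  8.392e-01  5.438e-01 -2.000e-04]
```

View pics/s9y.png

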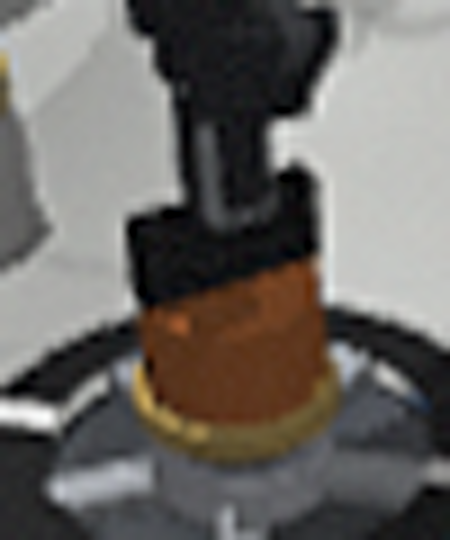

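>>> move_arm:
  steps:
    - {"fingers": 5, "translation": [-0.5, 0, -0.5], "turn": 0}
    - {"fingers": 5, "translation": [0, 0, 0], "turn": -0.06}
    - {"fingers": 5, "translation": [0, 0, 0], "turn": -0.08}
    - {"fingers": 5, "translation": [0, 0, 0], "turn": -0.08}
    - {"fingers": 5, "translation": [0, 0, 0], "turn": -0.08}
    - {"fingers": 5, "translation": [0, 0, 0], "turn": 0}

```text
t: 17.58
eef_pos: [0.5039, -0.1929, 0.1408]
tool_rot: [0.0, 0.911, 0.413, 0.0]
contact_force: [-2.1, -1.8, 1.1]
gripper_width: 0.124
```

```bash
python3 st.py
```

```text
17.575 [ 0.748  0.398 -0.617  1.912  0.286  0.919  0.843] [ 0.5039 -0.1929  0.1408] F [-2.1 -1.8  1.1] T [-0.43  0.67  0.01] 0.124
yaw 48.74218206717003 [3.000e-04 9.109e-01 4.126e-01 1.000e-04]
```

>>> move_arm:
  steps:
    - {"fingers": 5, "translation": [-0.2, 0, 0], "turn": -0.07}
    - {"fingers": 5, "translation": [0, 0, 0], "turn": -0.07}
    - {"fingers": 5, "translation": [0, 0, -0.2], "turn": -0.07}
    - {"fingers": 5, "translation": [0, 0, 0], "turn": 0}

```text
t: 18.08
eef_pos: [0.5036, -0.1925, 0.1404]
tool_rot: [-0.0, 0.949, 0.316, 0.0]
contact_force: [-2.5, -0.6, 1.3]
gripper_width: 0.126
```

```bash
python3 st.py
```

```text
18.075 [ 0.713  0.389 -0.573  1.915  0.263  0.912  0.654] [ 0.5036 -0.1925  0.1404] F [-2.5 -0.6  1.3] T [-0.25  0.57  0.03] 0.126
yaw 36.79740498569971 [-0.000e+00  9.489e-01  3.156e-01  1.000e-04]
```

>>> move_arm:
  steps:
    - {"fingers": 5, "translation": [0, 0, -0.2], "turn": -0.07}
    - {"fingers": 5, "translation": [0, 0, -0.2], "turn": -0.07}
    - {"fingers": 5, "translation": [0, 0, -0.2], "turn": -0.07}
    - {"fingers": 5, "translation": [0, 0, 0], "turn": 0}

```text
t: 18.58
eef_pos: [0.5036, -0.1924, 0.1398]
tool_rot: [-0.0, 0.977, 0.215, 0.0]
contact_force: [-1.2, -1.1, -1.4]
gripper_width: 0.128
```

```bash
python3 st.py
```

```text
18.575 [ 0.679  0.381 -0.529  1.918  0.241  0.905  0.464] [ 0.5036 -0.1924  0.1398] F [-1.2 -1.1 -1.4] T [-0.12  0.47  0.07] 0.128
yaw 24.806353321641673 [-1.000e-04  9.767e-01  2.148e-01  1.000e-04]
```

>>> move_arm:
  steps:
    - {"fingers": 5, "translation": [0, 0, -0.4], "turn": -0.07}
    - {"fingers": 5, "translation": [0, 0, -0.3], "turn": -0.07}
    - {"fingers": 5, "translation": [0, 0, -0.3], "turn": -0.07}
    - {"fingers": 5, "translation": [0, 0, 0], "turn": 0}

```text
t: 19.08
eef_pos: [0.5038, -0.1925, 0.1389]
tool_rot: [-0.0, 0.994, 0.111, 0.0]
contact_force: [-1.5, 0.5, -0.2]
gripper_width: 0.123
```

```bash
python3 st.py
```

```text
19.075 [ 0.644  0.375 -0.485  1.921  0.22   0.897  0.273] [ 0.5038 -0.1925  0.1389] F [-1.5  0.5 -0.2] T [-0.1   0.26  0.06] 0.123
yaw 12.788215490256082 [-0.000e+00  9.938e-01  1.114e-01  2.000e-04]
```

>>> move_arm:
  steps:
    - {"fingers": 5, "translation": [0, 0, -0.3], "turn": -0.07}
    - {"fingers": 5, "translation": [0, 0, -0.3], "turn": -0.07}
    - {"fingers": 5, "translation": [0, 0, -0.3], "turn": -0.07}
    - {"fingers": 5, "translation": [0, 0, -0.3], "turn": -0.07}
    - {"fingers": 5, "translation": [0, 0, 0], "turn": 0}

```text
t: 19.7
eef_pos: [0.5039, -0.1926, 0.1378]
tool_rot: [-0.0, 1.0, -0.028, 0.0]
contact_force: [-0.6, -0.8, 0.8]
gripper_width: 0.126
```

```bash
python3 st.py
```

```text
19.7 [ 0.597  0.368 -0.426  1.925  0.193  0.888  0.017] [ 0.5039 -0.1926  0.1378] F [-0.6 -0.8  0.8] T [-0.09  0.16  0.08] 0.126
yaw -3.246627849089481 [-0.000e+00  9.996e-01 -2.830e-02  4.000e-04]
```

>>> move_arm:
  steps:
    - {"fingers": 5, "translation": [0, 0, -0.3], "turn": -0.07}
    - {"fingers": 5, "translation": [0, 0, -0.3], "turn": -0.07}
    - {"fingers": 5, "translation": [0, 0, -0.3], "turn": -0.07}
    - {"fingers": 5, "translation": [0, 0, -0.3], "turn": -0.07}
    - {"fingers": 5, "translation": [0, 0, 0], "turn": 0}

```text
t: 20.32
eef_pos: [0.5044, -0.1927, 0.1367]
tool_rot: [-0.0, 0.986, -0.167, 0.001]
contact_force: [1.3, -1.4, -0.2]
gripper_width: 0.122
```

```bash
python3 st.py
```

```text
20.325 [ 0.551  0.362 -0.369  1.928  0.166  0.879 -0.239] [ 0.5044 -0.1927  0.1367] F [ 1.3 -1.4 -0.2] T [-0.22 -0.26  0.09] 0.122
yaw -19.28257667536437 [-0.000e+00  9.859e-01 -1.675e-01  8.000e-04]
```

>>> move_arm:
  steps:
    - {"fingers": 5, "translation": [-0.2, 0, -0.3], "turn": -0.07}
    - {"fingers": 5, "translation": [0, 0, -0.3], "turn": -0.07}
    - {"fingers": 5, "translation": [0, 0, -0.3], "turn": -0.07}
    - {"fingers": 5, "translation": [0, 0, 0], "turn": 0}

```text
t: 20.82
eef_pos: [0.5043, -0.1928, 0.1359]
tool_rot: [-0.0, 0.963, -0.27, 0.001]
contact_force: [2.2, -1.6, -1.2]
gripper_width: 0.121
```

```bash
python3 st.py
```

```text
20.825 [ 0.516  0.358 -0.326  1.932  0.147  0.873 -0.431] [ 0.5043 -0.1928  0.1359] F [ 2.2 -1.6 -1.2] T [-0.36 -0.61  0.06] 0.121
yaw -31.31383832088528 [-1.000e-04  9.629e-01 -2.699e-01  1.000e-03]
```

>>> move_arm:
  steps:
    - {"fingers": 5, "translation": [0, 0, -0.2], "turn": -0.05}
    - {"fingers": 5, "translation": [0, 0, -0.2], "turn": -0.05}
    - {"fingers": 5, "translation": [0, 0, -0.1], "turn": -0.05}
    - {"fingers": 5, "translation": [0, 0, 0], "turn": 0}

```text
t: 21.32
eef_pos: [0.5041, -0.1929, 0.1355]
tool_rot: [-0.0, 0.94, -0.341, 0.001]
contact_force: [1.1, -2.4, 0.9]
gripper_width: 0.127
```

```bash
python3 st.py
```

```text
21.325 [ 0.491  0.355 -0.295  1.934  0.133  0.87  -0.569] [ 0.5041 -0.1929  0.1355] F [ 1.1 -2.4  0.9] T [-0.4  -0.47  0.1 ] 0.127
yaw -39.9260612894033 [-1.000e-04  9.399e-01 -3.414e-01  8.000e-04]
```

>>> move_arm:
  steps:
    - {"fingers": 5, "translation": [0, 0.2, -0.1], "turn": -0.04}
    - {"fingers": 5, "translation": [0, 0, 0], "turn": -0.04}
    - {"fingers": 5, "translation": [0, 0, 0], "turn": -0.04}
    - {"fingers": 5, "translation": [0, 0, 0], "turn": 0}

```text
t: 21.82
eef_pos: [0.504, -0.1929, 0.1354]
tool_rot: [0.0, 0.917, -0.399, 0.001]
contact_force: [3.4, -4.2, 2.9]
gripper_width: 0.13
```

```bash
python3 st.py
```

```text
21.825 [ 0.471  0.352 -0.27   1.935  0.121  0.868 -0.683] [ 0.504  -0.1929  0.1354] F [ 3.4 -4.2  2.9] T [-0.8  -0.83  0.12] 0.13
yaw -47.01773145769351 [ 0.000e+00  9.170e-01 -3.989e-01  8.000e-04]
```

>>> move_arm:
  steps:
    - {"fingers": 5, "translation": [0, 0, 0], "turn": -0.03}
    - {"fingers": 5, "translation": [0, 0, 0], "turn": -0.03}
    - {"fingers": 5, "translation": [0, 0, 0], "turn": 0}

```text
t: 22.2
eef_pos: [0.5037, -0.1929, 0.1353]
tool_rot: [0.0, 0.904, -0.427, 0.001]
contact_force: [3.2, -4.6, 4.8]
gripper_width: 0.127
```

```bash
python3 st.py s10 scene;  python3 -c "
import cv2,numpy as np
a=cv2.imread('pics/s10.png');cv2.imwrite('pics/s10y.png',cv2.resize(a[120:180,225:275],(450,540),interpolation=2))"
```

```text
22.2 [ 0.461  0.351 -0.258  1.936  0.116  0.867 -0.738] [ 0.5037 -0.1929  0.1353] F [ 3.2 -4.6  4.8] T [-0.95 -0.76  0.13] 0.127
yaw -50.50976419882779 [ 1.000e-04  9.044e-01 -4.266e-01  5.000e-04]
```

View pics/s10y.png

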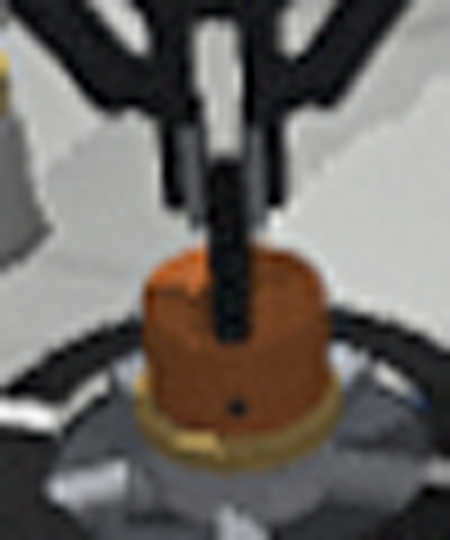

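>>> move_arm:
  steps:
    - {"fingers": 5, "translation": [0.4, -0.5, 0.1], "turn": -0.03}
    - {"fingers": 5, "translation": [0, 0, 0], "turn": -0.03}
    - {"fingers": 5, "translation": [0, 0, 0], "turn": 0}

```text
t: 22.62
eef_pos: [0.5038, -0.1932, 0.1353]
tool_rot: [0.0, 0.891, -0.454, 0.0]
contact_force: [3.4, -3.6, 5.6]
gripper_width: 0.128
```

```bash
python3 st.py
```

```text
22.625 [ 0.451  0.351 -0.245  1.936  0.11   0.867 -0.793] [ 0.5038 -0.1932  0.1353] F [ 3.4 -3.6  5.6] T [-0.87 -0.67  0.14] 0.128
yaw -53.97100544654935 [ 1.000e-04  8.911e-01 -4.538e-01  2.000e-04]
```

>>> move_arm:
  steps:
    - {"fingers": 5, "translation": [0.3, -0.3, 0.2], "turn": -0.03}
    - {"fingers": 5, "translation": [0, 0, 0], "turn": -0.03}
    - {"fingers": 5, "translation": [0, 0, 0], "turn": 0}

```text
t: 23.0
eef_pos: [0.5039, -0.1936, 0.1353]
tool_rot: [0.0, 0.877, -0.48, 0.0]
contact_force: [2.3, -5.1, 4.9]
gripper_width: 0.122
```

```bash
python3 st.py
```

```text
23.0 [ 0.442  0.35  -0.233  1.936  0.105  0.867 -0.846] [ 0.5039 -0.1936  0.1353] F [ 2.3 -5.1  4.9] T [-1.02 -0.51  0.21] 0.122
yaw -57.34196693860003 [ 2.000e-04  8.774e-01 -4.798e-01  0.000e+00]
```

>>> move_arm:
  steps:
    - {"fingers": 5, "translation": [0.2, -0.4, 0.1], "turn": -0.03}
    - {"fingers": 5, "translation": [0, 0, 0], "turn": -0.02}
    - {"fingers": 5, "translation": [0, 0, 0], "turn": 0}

```text
t: 23.38
eef_pos: [0.504, -0.1937, 0.1353]
tool_rot: [0.0, 0.865, -0.501, -0.0]
contact_force: [1.6, -4.3, 4.7]
gripper_width: 0.126
```

```bash
python3 st.py w11 wrist; python3 st.py
```

```text
23.375 [ 0.434  0.35  -0.223  1.936  0.1    0.867 -0.891] [ 0.504  -0.1937  0.1353] F [ 1.6 -4.3  4.7] T [-1.   -0.31  0.47] 0.126
yaw -60.16467164186621 [ 1.000e-04  8.653e-01 -5.012e-01 -2.000e-04]
23.425 [ 0.434  0.35  -0.223  1.936  0.1    0.867 -0.891] [ 0.504  -0.1937  0.1353] F [ 1.6 -3.9  5.3] T [-1.02 -0.39  0.44] 0.13
yaw -60.144735535788016 [ 1.000e-04  8.654e-01 -5.011e-01 -2.000e-04]
```

View pics/w11.png

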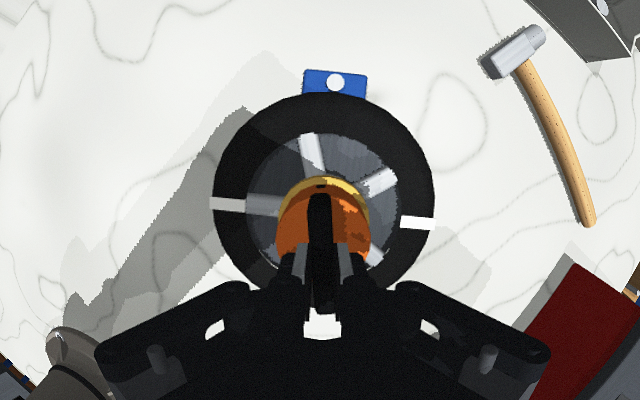

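>>> move_arm:
  steps:
    - {"fingers": 5, "translation": [0, 0, 0.2], "turn": 0.01}
    - {"fingers": 40, "translation": [0, 0, 0], "turn": 0}
    - {"fingers": 40, "translation": [0, 0, 0], "turn": 0}
    - {"fingers": 40, "translation": [0, 0, 0], "turn": 0}
    - {"fingers": 40, "translation": [0, 0, 20], "turn": 0}
    - {"fingers": 40, "translation": [0, 0, 40], "turn": 0}
    - {"fingers": 40, "translation": [0, 0, 50], "turn": 0}
    - {"fingers": 40, "translation": [0, 0, 0], "turn": 0}
    - {"fingers": 40, "translation": [0, 0, 0], "turn": 0}

```text
t: 24.55
eef_pos: [0.5036, -0.1934, 0.2449]
tool_rot: [0.0, 0.868, -0.497, -0.001]
contact_force: [-0.9, 0.4, 0.2]
gripper_width: 0.468
```

```bash
python3 st.py w12 wrist; python3 st.py s12 scene; python3 -c "
import cv2,numpy as np
a=cv2.imread('pics/s12.png');b=cv2.imread('pics/w12.png');cv2.imwrite('pics/s12y.png',np.hstack([cv2.resize(a[120:180,225:275],(400,480),interpolation=2),cv2.resize(b[60:260,240:400],(384,480),interpolation=2)]))"
```

```text
24.55 [ 0.449  0.231 -0.234  1.821  0.059  1.098 -0.845] [ 0.5036 -0.1934  0.2449] F [-0.9  0.4  0.2] T [-0.03  0.01  0.03] 0.468
yaw -59.587551468992054 [ 1.000e-04  8.678e-01 -4.969e-01 -6.000e-04]
24.6 [ 0.449  0.232 -0.234  1.821  0.059  1.098 -0.845] [ 0.5032 -0.1933  0.2443] F [-0.5 -0.1 -0.5] T [-0.02  0.05 -0.02] 0.463
yaw -59.58756328909203 [ 2.000e-04  8.678e-01 -4.969e-01 -1.200e-03]
```

View pics/s12y.png

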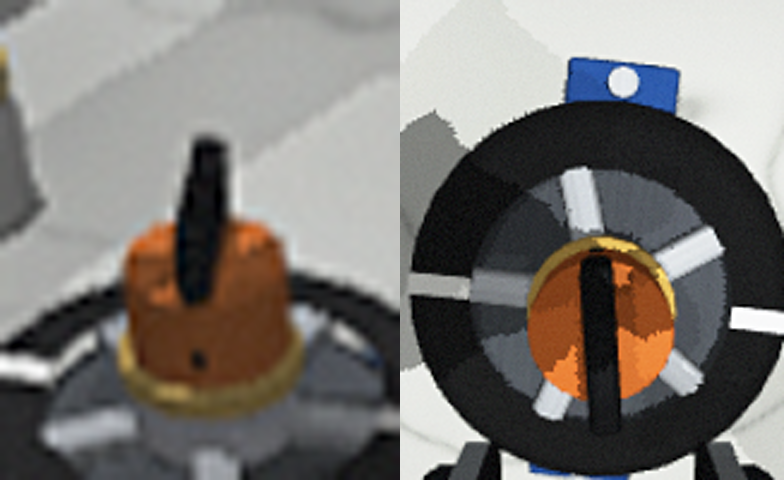

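```bash
python3 -c "
from station import *
print(hand_in())"
```

```text
the job is handed in; nothing more can be done
None
```

The wheel is clamped: the wing nut is on the stud at its stop, the pressure cup is held down, and the gripper has let go. I handed it in at about 24.6 s; the hand-in gives no verdict.

- **Placing:** I gripped the nut by its wing bar at 25 N. I set it on the thread crests with its wings in line with the marks, with about 8 N of pressure.
- **Drop:** Turned backward, it began to sink at about 36–40° and went down about 11.5 mm onto the cup.
- **Run to the stop:** I turned it forward about 126°. The turning torque then rose from 0.21 to 0.47 Nm over the last 3°, and I stopped there. That is inside the 115–135° expected for the stop.

**Last checks:**
- The tool came down about 5.5 mm during the forward turn, which fits the cup being more than 3.8 mm down. I could not read the cup's travel directly; in the picture it sits about one pixel lower, which agrees.
- The vertical and sideways forces I read stayed under about 9 N.
- After release, pictures show the nut level, centred and still down, with the fingers clear and about no force on the tool.
- The arm touched only the nut.

**Disagreement:** Before placing, the cameras differed on the stud's position by up to about 6 mm, mostly in y. I aimed for a weighted average, and the nut met the crests at the expected height with almost no side force.

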